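# Show a brooch blank to the inspection camera

## Robot

A 6-joint arm with a two-finger parallel gripper is mounted at the origin on the work surface. World frame = base frame: x ahead of the robot, y to its left, z up, the work surface at z = 0. Lengths are in m, angles in rad, forces in N, time in s.
With the tool pointing down it reaches from about 0.35 to 0.775 m from the base axis. Payload 7.3 kg.
Tool frame: the origin (TCP) lies between the finger pads; the fingertips stand 14 mm ahead of it and the grasp point (between the pads) lies 5 mm behind it; z points along the fingers, y is the direction in which the jaws open and shut (so a half turn about z gives the same grasp; the last joint's range is limited). The gripper opens to 92 mm and grips with 3 to 60 N. Pads are 19 mm wide; open, the fingers measure 130 mm over their backs; the gripper's body (75 mm by 190 mm) begins 47 mm behind the grasp point.
Start: joints at [-1.365, 0.342, 1.524, -0, 1.275, -0.146], TCP at [0.181, -0.493, 0.241] pointing down, gripper open.
Joint ranges: [-2.53, 2.53], [-0.77, 2.02], [0.04, 2.7], [-1, 4.14], [0.28, 2.66], [-3.11, 3.11]. Speed limits (rad/s): [2.57, 2.57, 3.14, 3.14, 3.14, 3.14].

## Interface

Orientations are given as [roll, pitch, yaw] about the fixed x, y, z axes, in that order (R = Rz(yaw) Ry(pitch) Rx(roll)).
In Python, from cell import robot gives the robot as it stands.
- The arm moves only by the shell command python3 -m creep 'ROWS' [FORCE]. ROWS is JSON, a list that holds one entry, the list of rows, each a list of 7 numbers: the shift along the tool's x, y, z in cm, then the turn, a rotation vector about the tool's x, y, z in degrees, then the gripper command: -1 is shut, 1 is fully open, values between are in proportion. In form: [[[tx, ty, tz, wx, wy, wz, gripper], ...]]. A call has 1 to 8 rows; each row is the pose to reach, as a shift and turn from the pose measured when the call began, along the tool's axes at that moment; what a row does not reach only later rows make up. A row lasts 1/10 s, in which the tool goes at most 50 mm and 8.59 degrees, less where a joint would pass 70% of its speed; a pose out of reach is approached as far as the arm can. A call with a gripper value outside its range is refused whole. The fingers move at their own pace and stop on an object; FORCE is the grip in N (left out, the last holds). Time passes only in rows, so rows that repeat a pose let the fingers close. It gives the time, the measured TCP pose, the force and the opening at its end, in the units of the state.
- robot.observe(): the state, without advancing time (a new reading comes with each control period).
- robot.read_camera(name): name is "scene" or "side" or "wrist"; returns the picture (384x512x3 uint8, red, green, blue); there is no depth.
- robot.camera_params(name): a dict with "camera_matrix" (3x3 intrinsics, pixels), "R" (3x3) and "t" (3): a world point X has camera coordinates R X + t. Camera axes: x right, y down, z forward; pixel columns grow to the right and rows downward; lengths in m; the calibration is good to about 2 mm. The wrist camera is an equidistant fisheye: a pixel r from the principal point sees the ray r / f radians off the axis. A picture is of the moment at which its call begins: read the wrist's pose just before it. camera_params takes no time and is no camera call; for the wrist camera it gives the pose at the moment of the call.
- robot.hand_in(): hands the job in, once; it reports no verdict.
Trained networks look in the newest picture that a camera, given by its name, has taken for a name from the list of things; names that differ only in an ending like _2 or _b are one class to them, and where a whole thing is asked for, a point or a joint stands for the part that bears it (a point fixed in the world has none). Each returns a list of dicts, best first, with "score" (0 to 1); they miss things now and then, are a little off and sometimes report something else, mostly with a low value. They report only what shows in the picture. A call takes as long as a camera call. They do not tell look-alikes from the thing itself.
- robot.look_for(camera, label): "centre" ([x, y, z] in m, in the coordinates of the camera as it stood for that picture, good to about 4 mm: the middle of the surface that is visible of it).
- robot.masks_of(camera, label): "mask" (384x512 bool, what is visible of it).
The state is a dict: "time": time; "qpos": joint angles; "qvel": joint speeds; "joint_efforts": joint torques, N m; "tool_pos": TCP position; "tool_rot": TCP orientation; "contact_force": force on the tool from outside, world axes, zero at the start; "torque": the same for the moment, N m; "opening": finger opening in m.
Only numpy, scipy, OpenCV 4.12 (cv2) and the standard library are available. Lean on these libraries where they do the work, as an engineer would, in place of code of your own. Each camera call takes 0.05 s, during which the arm holds its last target.

## Task

Pick the red brooch blank off the jewellery bench and hold it up to the small inspection camera: its centre straight in front of the lens at 90 mm, its brass back facing the lens squarely, and its long side level, across the direction in which the camera leans. Leave everything else where it is, and finish still holding the blank there, steady and in the air.

Things in the scene. Friction and masses are not known exactly. Their poses are not given: they have to be found in the camera images.
- red_center (a point): centre (half-way up) of the red brooch blank: a rigid flat brass plate 64 x 30 x 7 mm (length x width x thickness) with a red resin top and bare brass back, lying back down on the bench; x along its length, y across its width, z out of its red top. About 25 to 50 g. This is the one to show.
- green_center (a point): centre (half-way up) of the green brooch blank: a rigid flat brass plate 64 x 30 x 7 mm (length x width x thickness) with a green resin top and bare brass back, lying back down on the bench; x along its length, y across its width, z out of its green top. Leave it alone.
- blue_center (a point): centre (half-way up) of the blue brooch blank: a rigid flat brass plate 64 x 30 x 7 mm (length x width x thickness) with a blue resin top and bare brass back, lying back down on the bench; x along its length, y across its width, z out of its blue top. Leave it alone.
- lens (a point): centre of the inspection camera's lens face (black lens in a white lit disc) at the upper end of a white barrel, 34 mm in diameter and 85 mm long, held between two aluminium uprights (25 mm to either side, up to 76 mm high) on a heavy fixed dark steel foot, 90 mm in diameter. z is the viewing direction, out of the lens (upward, leaning); y is level, along the hinge pin of the barrel; x is square to both. The hinge lies 45 mm behind the lens, 65 mm above the bench
- focus (a point): the point 90 mm straight in front of the lens, where the blank's centre is to be held; empty air. Axes as for lens: the blank's long side goes along y (either way round), its brass back towards -z
- camera (a joint): lean of the barrel from upright, rad, about its stiff hinge (0 = looking straight up; grows as the lens leans to the stand's own -x side, roughly towards the robot). It stays as it is; not to be changed
- spool_center (a point): centre of a gold spool standing on the bench, 44 mm in diameter, 30 mm high. Leave it alone.
- varnish_center (a point): centre (half-way up) of a black varnish bottle standing upright, 40 mm in diameter, 110 mm high. Leave it alone.
Mind the look-alikes: they are no part of the job. What is shaped like the part that bears red_center but pink or white is not meant.

How it is judged:
By the outcome, as a careful person would: the job done as asked, in the order asked, and still so for the second after the job is handed in, while the arm keeps its last pose, push and grip.
It also fails if it takes over 35 s, if anything falls off the work surface, if the arm or the gripper's body presses on something with over 40 N, if the wrist force passes 120 N, or if a joint passes its speed limit or range.

## Working session

There is one attempt and no reset: what is moved stays moved. The work goes in short steps, Python scripts to look and compute and a shell command to move; the robot and the scene stay as the last step left them, time stands still between calls to the robot, and variables do not carry over. Pictures are saved under pics/ and viewed, and the job is handed in when it is done.

```bash
ls; mkdir -p pics
python3 - <<'E'
from cell import robot
import cv2
print(robot.observe())
for n in ["scene","side"]:
    im=robot.read_camera(n); cv2.imwrite(f"pics/{n}0.png",im[:,:,::-1])
    p=robot.camera_params(n); print(n,p)
    for l in ["red_center","green_center","blue_center","lens","camera","spool_center","varnish_center"]:
        r=robot.look_for(n,l)
        for d in r[:4]:
            X=p["R"].T@(d["centre"]-p["t"]); print(n,l,round(d["score"],2),X.round(4))
print(robot.observe()["time"])
E
```

```text
pics
{'time': 0.0, 'qpos': array([-1.36502152e+00,  3.42724819e-01,  1.52505898e+00, -1.34420342e-05,
        1.27539378e+00, -1.46024474e-01]), 'qvel': array([ 0.00036281, -0.00049508, -0.00032743, -0.00025807,  0.00010828,
       -0.00021452]), 'joint_efforts': array([ 1.15057514e-04, -4.31246710e+01, -2.44215059e+01,  7.18762306e-02,
        5.59891749e-02, -1.41873629e-04]), 'tool_pos': array([ 0.18083003, -0.49244405,  0.24002922]), 'tool_rot': array([-3.14002273e+00, -2.17899420e-04,  3.51803030e-01]), 'contact_force': array([-0.20471303, -0.19878377,  0.55175447]), 'torque': array([-9.55642293e-05, -2.69160288e-02,  5.36357801e-03]), 'opening': 0.09189805176158511}
scene {'camera_matrix': array([[417.940197  ,   0.        , 250.75554502],
       [  0.        , 417.940197  , 189.27672872],
       [  0.        ,   0.        ,   1.        ]]), 'R': array([[-0.36794526,  0.92981843, -0.00734639],
       [ 0.54363169,  0.20870135, -0.81296269],
       [-0.75437449, -0.3031195 , -0.58226944]]), 't': array([ 0.20295816, -0.18098517,  1.57196315])}
scene red_center 0.69 [ 0.4536 -0.23
[... 516 characters left out ...]
 array([[ 0.98251816, -0.18613327, -0.00353197],
       [-0.12502617, -0.64566526, -0.75331589],
       [ 0.13793668,  0.74058813, -0.65764938]]), 't': array([-0.55971341,  0.18421178,  0.93088689])}
side red_center 0.96 [ 0.445 -0.25   0.004]
side red_center 0.96 [ 0.343  -0.2193  0.0072]
side red_center 0.94 [ 0.5501 -0.2572  0.0053]
side red_center 0.35 [0.4655 0.0062 0.0072]
side green_center 0.8 [ 0.611  -0.1241  0.0109]
side blue_center 0.84 [0.4633 0.0047 0.0043]
side lens 0.58 [0.6449 0.2291 0.0847]
side camera 0.7 [0.6404 0.2272 0.0879]
side spool_center 0.75 [ 0.6753 -0.3007  0.0264]
side varnish_center 0.82 [0.7457 0.004  0.0548]
side varnish_center 0.46 [0.6439 0.2219 0.0838]
0.8
```

View pics/scene0.png

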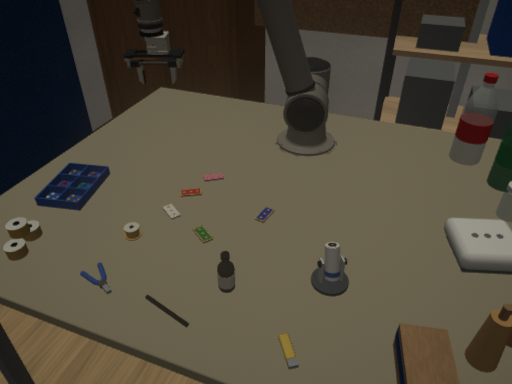

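View pics/side0.png

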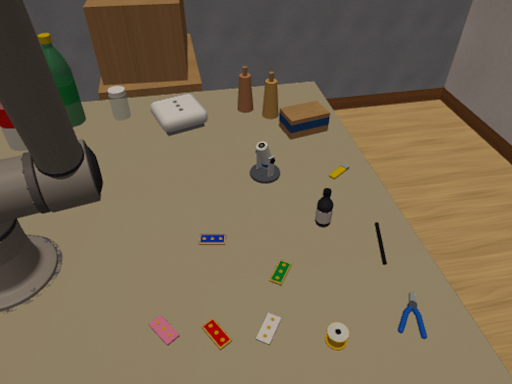

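Scene picture: pink blank (214,177), red (191,192) and white (172,211). Side picture: pink (164,329), red (217,334), white (268,328). The red one, the middle of the three, is meant. I'll confirm it in a crop and measure.

```bash
cat > h.py <<'E'
import numpy as np, cv2
from cell import robot
from scipy.spatial.transform import Rotation as Ro
def ray(p,uv):
    K=p["camera_matrix"];d=p["R"].T@np.linalg.solve(K,[uv[0],uv[1],1.]);return -p["R"].T@p["t"],d
def onz(p,uv,z):
    o,d=ray(p,uv);return o+d*(z-o[2])/d[2]
def proj(p,X):
    c=p["R"]@np.array(X)+p["t"];q=p["camera_matrix"]@c;return q[:2]/q[2]
def tri(pa,ua,pb,ub):
    A=[];b=[]
    for p,u in((pa,ua),(pb,ub)):
        o,d=ray(p,u);d=d/np.linalg.norm(d);M=np.eye(3)-np.outer(d,d);A.append(M);b.append(M@o)
    A=np.vstack(A);b=np.hstack(b);x=np.linalg.lstsq(A,b,rcond=None)[0];return x,np.linalg.norm(A@x-b)
E
python3 - <<'E'
from h import *
ps={}
for n,cr in [("scene",(165,160,75,60)),("side",(140,300,150,60))]:
    im=cv2.imread(f"pics/{n}0.png"); p=robot.camera_params(n)
    hsv=cv2.cvtColor(im,cv2.COLOR_BGR2HSV)
    x,y,w,h=cr
    m=((hsv[...,0]<6)|(hsv[...,0]>174))&(hsv[...,1]>200)&(hsv[...,2]>90)
    mm=np.zeros_like(m);mm[y:y+h,x:x+w]=m[y:y+h,x:x+w]
    mm=cv2.morphologyEx(mm.astype(np.uint8),cv2.MORPH_CLOSE,np.ones((3,3)))
    v,u=np.nonzero(mm); W=np.array([onz(p,(a,b),.007) for a,b in zip(u,v)])[:,:2]
    r=cv2.minAreaRect((W*1000).astype(np.float32)); print(n,len(u),r, W.mean(0))
    c=W-W.mean(0);e,V=np.linalg.eigh(c.T@c/len(c));print("yaw",np.degrees(np.arctan2(V[1,1],V[0,1])),np.sqrt(12*e))
    crp=cv2.resize(im[y:y+h,x:x+w],None,fx=5,fy=5,interpolation=cv2.INTER_CUBIC);cv2.imwrite(f"pics/{n}_red.png",crp)
a=cv2.imread("pics/scene0.png")[225:300,295:365];b=cv2.imread("pics/side0.png")[125:190,235:295]
f=lambda i:cv2.resize(i,(400,int(400*i.shape[0]/i.shape[1])),interpolation=cv2.INTER_CUBIC)
a=f(a);b=f(b);H=max(len(a),len(b));o=np.zeros((H,800,3),np.uint8);o[:len(a),:400]=a;o[:len(b),400:]=b
cv2.imwrite("pics/cams.png",o)
E
```

```text
Traceback (most recent call last):
IndexError: too many indices for array: array is 1-dimensional, but 2 were indexed
```

Run:
```python
import cv2,numpy as np
a=cv2.imread("pics/scene_red.png");b=cv2.imread("pics/side_red.png")
o=np.zeros((600,750,3),np.uint8);o[:300,:375]=a;o[300:,:750]=b;cv2.imwrite("pics/reds.png",o)
```

```text
[ WARN:0@0.012] global loadsave.cpp:275 findDecoder imread_('pics/scene_red.png'): can't open/read file: check file path/integrity
[ WARN:0@0.012] global loadsave.cpp:275 findDecoder imread_('pics/side_red.png'): can't open/read file: check file path/integrity
Traceback (most recent call last):
TypeError: int() argument must be a string, a bytes-like object or a real number, not 'NoneType'
```

Run:
```python
from h import *
for n,cr in [("scene",(165,160,75,60)),("side",(140,300,150,60))]:
    im=cv2.imread(f"pics/{n}0.png"); p=robot.camera_params(n)
    hsv=cv2.cvtColor(im,cv2.COLOR_BGR2HSV)
    x,y,w,h=cr
    ctr={"scene":(191,192),"side":(217,334)}[n]
    print([hsv[ctr[1]+j,ctr[0]+i].tolist() for i in(-5,0,4) for j in(-1,1)])
    m=((hsv[...,0]<8)|(hsv[...,0]>172))&(hsv[...,1]>150)&(hsv[...,2]>60)
    mm=np.zeros_like(m);x2,y2=ctr;mm[y2-20:y2+20,x2-20:x2+20]=m[y2-20:y2+20,x2-20:x2+20]
    mm=cv2.morphologyEx(mm.astype(np.uint8),cv2.MORPH_CLOSE,np.ones((3,3)))
    crp=cv2.resize(im[y:y+h,x:x+w],None,fx=5,fy=5,interpolation=cv2.INTER_CUBIC);cv2.imwrite(f"pics/{n}_red.png",crp)
    v,u=np.nonzero(mm)
    if len(u)<10: print("few",len(u)); continue
    W=np.array([onz(p,(a,b),.007) for a,b in zip(u,v)])[:,:2]
    r=cv2.minAreaRect((W*1000).astype(np.float32)); print(n,len(u),r, W.mean(0))
    c=W-W.mean(0);e,V=np.linalg.eigh(c.T@c/len(c));print("yaw",np.degrees(np.arctan2(V[1,1],V[0,1])),np.sqrt(12*e))
a=cv2.imread("pics/scene_red.png");b=cv2.imread("pics/side_red.png")
o=np.zeros((600,750,3),np.uint8);o[:300,:375]=a;o[300:,:750]=b;cv2.imwrite("pics/reds.png",o)
a=cv2.imread("pics/scene0.png")[225:300,295:365];b=cv2.imread("pics/side0.png")[125:190,235:295]
f=lambda i:cv2.resize(i,(400,int(400*i.shape[0]/i.shape[1])),interpolation=cv2.INTER_CUBIC)
a=f(a);b=f(b);H=max(len(a),len(b));o=np.zeros((H,800,3),np.uint8);o[:len(a),:400]=a;o[:len(b),400:]=b
cv2.imwrite("pics/cams.png",o)
```

```text
[[2, 178, 123], [4, 176, 123], [17, 156, 129], [7, 169, 124], [2, 183, 121], [6, 167, 116]]
scene 79 ((447.73504638671875, -242.98342895507812), (23.406635284423828, 53.145389556884766), 29.92398452758789) [ 0.44778106 -0.24323176]
yaw 119.76894025009545 [0.02359596 0.05509936]
[[0, 255, 161], [0, 255, 159], [22, 255, 151], [0, 255, 162], [0, 255, 162], [0, 255, 162]]
side 238 ((448.965087890625, -243.90061950683594), (22.175371170043945, 56.03984069824219), 29.919902801513672) [ 0.44907904 -0.24438909]
yaw 119.66009849577863 [0.02431918 0.05665972]
```

View pics/reds.png

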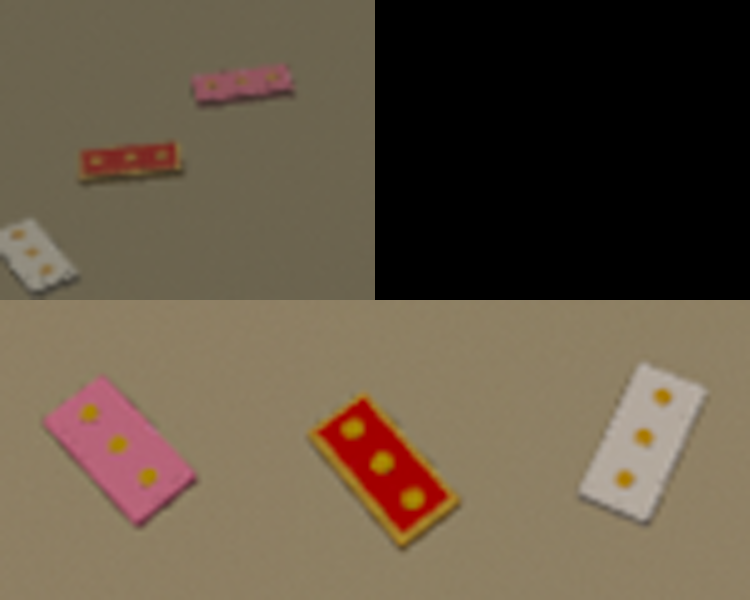

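View pics/cams.png

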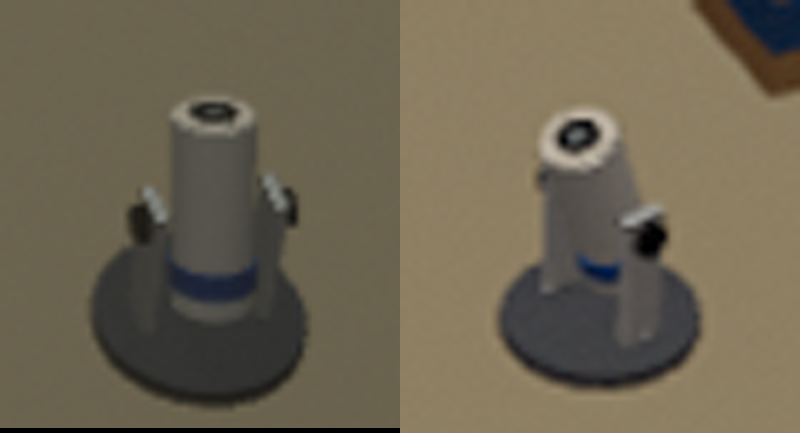

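The crop confirms it: the middle plate is red with a brass rim, and the other two are pink and white. Both cameras agree on its centre, about (0.448, -0.244), and its yaw, about 119.7°. Next comes the stand fit and the wrist camera geometry.

```bash
cat >> h.py <<'E'
def goal(pos,R):
    s=robot.observe();R0=Ro.from_euler('xyz',s["tool_rot"]);
    t=R0.inv().apply(np.array(pos)-s["tool_pos"])*100
    w=(R0.inv()*R).as_rotvec(degrees=True)
    print("now",s["tool_pos"].round(4),np.degrees(s["tool_rot"]).round(2),"t",round(s["time"],2),"open",round(s["opening"],4))
    print("ROW cm",t.round(2),"deg",w.round(2))
def standR(yaw,th):  # lens axes: leans toward -x
    return Ro.from_euler('z',yaw)*Ro.from_euler('y',-th)
E
python3 - <<'E'
from h import *
from scipy.optimize import least_squares
P={n:robot.camera_params(n) for n in("scene","side")}
s=lambda u,v:(295+u/5.714-.5,225+v/5.714-.5)
d=lambda u,v:(235+(u-400)/6.667-.5,125+v/6.667-.5)
lens=(s(213,112),d(578,134))
print("lens",tri(P["scene"],lens[0],P["side"],lens[1]))
ka=(s(143,222),d(543,178));kb=(s(290,207),d(650,238))
A=tri(P["scene"],ka[0],P["side"],ka[1]);B=tri(P["scene"],kb[0],P["side"],kb[1]);print("knobs",A,B)
m=(A[0]+B[0])/2;v=B[0]-A[0];print(m,np.linalg.norm(v),np.degrees(np.arctan2(v[1],v[0])))
# foot masks extents (top of foot approx)
print([onz(P["scene"],s(199,300),.006),onz(P["side"],d(600,318),.006)])
p=robot.camera_params("wrist");st=robot.observe();R0=Ro.from_euler('xyz',st["tool_rot"])
C=-p["R"].T@p["t"];print("wrist cam in tool",R0.inv().apply(C-st["tool_pos"]).round(4),"axes rows",(p["R"]@R0.as_matrix()).round(3),p["camera_matrix"])
goal([.4485,-.2438,.18],Ro.from_euler('xyz',[180,0,119.7],degrees=True))
E
```

```text
lens (array([0.6374162 , 0.2340337 , 0.10907477]), np.float64(0.00043701460831105105))
knobs (array([0.63970719, 0.22754629, 0.07057871]), np.float64(0.03418691755297763)) (array([0.65668689, 0.25586374, 0.05927091]), np.float64(0.03566416935914856))
[0.64819704 0.24170502 0.06492481] 0.034900641174726445 59.05226116410993
[array([0.64066367, 0.2399898 , 0.006     ]), array([0.64959189, 0.23901712, 0.006     ])]
wrist cam in tool [ 0.0716 -0.0002 -0.1448] axes rows [[ 0.001  1.     0.002]
 [-0.964  0.002 -0.267]
 [-0.267 -0.001  0.964]] [[297.31863964   0.         259.9772688 ]
 [  0.         297.31863964 185.9091196 ]
 [  0.           0.           1.        ]]
now [ 0.1809 -0.4929  0.2407] [179.99  -0.    20.16] t 0.8 open 0.0917
ROW cm [ 33.7  -14.16   6.07] deg [ 1.000e-02  0.000e+00 -9.954e+01]
```

```bash
python3 -m creep '[[[33.7,-14.15,6,0,0,-99.5,0.1],[33.7,-14.15,6,0,0,-99.5,0.1],[33.7,-14.15,6,0,0,-99.5,0.1],[33.7,-14.15,6,0,0,-99.5,0.1],[33.7,-14.15,6,0,0,-99.5,0.1],[33.7,-14.15,6,0,0,-99.5,0.1],[33.7,-14.15,6,0,0,-99.5,0.1],[33.7,-14.15,6,0,0,-99.5,0.1]]]' 25
python3 - <<'E'
from h import *
P={n:robot.camera_params(n) for n in("scene","side")}
s=lambda u,v:(295+u/5.714-.5,225+v/5.714-.5)
d=lambda u,v:(235+(u-400)/6.667-.5,125+v/6.667-.5)
ka=(s(143,222),d(650,238));kb=(s(290,207),d(543,178))
A=tri(P["scene"],ka[0],P["side"],ka[1]);B=tri(P["scene"],kb[0],P["side"],kb[1]);print("knobs",A,B)
m=(A[0]+B[0])/2;v=B[0]-A[0];print(m,np.linalg.norm(v),np.degrees(np.arctan2(v[1],v[0])))
goal([.4485,-.2438,.18],Ro.from_euler('xyz',[180,0,119.7],degrees=True))
E
```

```text
time: 1.6
tool_pos: [0.4507, -0.2407, 0.1801]
tool_rot: [3.141, -0.001, 1.561]
contact_force: [0.4, -0.4, -0.3]
opening: 0.0501
knobs (array([0.66456663, 0.21565795, 0.06560585]), np.float64(0.0012215057559297885)) (array([0.63008618, 0.26969935, 0.06237208]), np.float64(0.00034140519104603796))
[0.6473264  0.24267865 0.06398897] 0.0641859207745391 122.53940872154696
now [ 0.4507 -0.2407  0.1801] [ 1.7999e+02 -6.0000e-02  8.9440e+01] t 1.6 open 0.0501
ROW cm [-0.31 -0.21  0.01] deg [ 2.000e-02 -6.000e-02 -3.026e+01]
```

```bash
python3 -m creep '[[[-0.3,-0.2,6,0,0,-30.2,0.1],[-0.3,-0.2,6,0,0,-30.2,0.1],[-0.3,-0.2,6,0,0,-30.2,0.1],[-0.3,-0.2,6,0,0,-30.2,0.1],[-0.3,-0.2,6,0,0,-30.2,0.1]]]'
python3 - <<'E'
from h import *
goal([.4485,-.2438,.016],Ro.from_euler('xyz',[180,0,119.7],degrees=True))
p=robot.camera_params("wrist");im=robot.read_camera("wrist");cv2.imwrite("pics/w1.png",im[:,:,::-1])
def wproj(p,X):
    c=p["R"]@np.array(X)+p["t"];th=np.arctan2(np.hypot(c[0],c[1]),c[2]);K=p["camera_matrix"];r=K[0,0]*th;h=np.hypot(c[0],c[1]);return K[:2,2]+r*c[:2]/h
print(wproj(p,[.4485,-.2438,.007]),wproj(p,[.6374,.234,.109]))
for c in([32,15],[32,-15],[-32,-15],[-32,15]):
    q=np.array([.4485,-.2438,.007])+(Ro.from_euler('z',119.7,degrees=True).apply([c[0]/1e3,c[1]/1e3,0]));print(wproj(p,q).round(1))
for d in robot.look_for("wrist","red_center"): print(d["score"],p["R"].T@(d["centre"]-p["t"]))
E
```

```text
time: 2.1
tool_pos: [0.4487, -0.2437, 0.12]
tool_rot: [3.141, -0.001, 2.089]
contact_force: [-0.5, -0.2, -0.8]
opening: 0.0506
now [ 0.4487 -0.2437  0.12  ] [ 1.7997e+02 -6.0000e-02  1.1969e+02] t 2.1 open 0.0506
ROW cm [-1.00e-02 -3.00e-02  1.04e+01] deg [ 0.03 -0.06 -0.01]
[259.59718325 187.2567188 ] [600.44513908 -53.2383146 ]
[242.5 152.1]
[276.7 152.1]
[275.6 220.3]
[243.5 220.3]
0.89 [ 0.34871825 -0.21625951  0.00883209]
0.72 [ 0.44881093 -0.24426555  0.01020919]
```

View pics/w1.png

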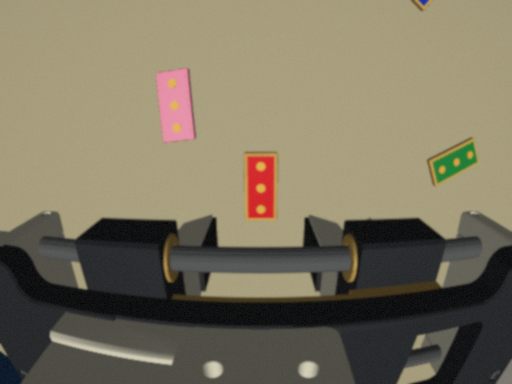

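Wrist view: the red blank spans (245–278, 152–220), within 1.5 px of the prediction and square to the jaws. Descending to grasp it.

```bash
python3 -m creep '[[[0,0.1,5,0,0,0,0.1],[0,0.1,9,0,0,0,0.1],[0,0.1,10.35,0,0,0,0.1],[0,0.1,10.35,0,0,0,0.1],[0,0.1,10.35,0,0,0,-1],[0,0.1,10.35,0,0,0,-1],[0,0.1,10.35,0,0,0,-1],[0,0.1,10.35,0,0,0,-1]]]' 25
```

```text
time: 3.0
tool_pos: [0.4498, -0.2433, 0.017]
tool_rot: [3.141, 0.0, 2.085]
contact_force: [-0.9, -0.2, 0.1]
opening: 0.0294
```

```bash
python3 -m creep '[[[0,0,0,0,0,0,-1],[0,0,-2,0,0,0,-1],[0,0,-5,0,0,0,-1],[0,0,-10,0,0,0,-1],[0,0,-15,0,0,0,-1],[0,0,-20,0,0,0,-1],[0,0,-22,0,0,0,-1],[0,0,-22,0,0,0,-1]]]' 25
python3 - <<'E'
from h import *
p=robot.camera_params("wrist");im=robot.read_camera("wrist");cv2.imwrite("pics/w2.png",im[:,:,::-1])
hinge=np.array([.6473,.2427,.065])
for th in(15,18):
    R=standR(np.radians(32.5),np.radians(th));L=hinge+R.apply([0,0,.045]);F=L+R.apply([0,0,.09]);print(th,L,F,R.as_matrix()[:,2])
R=standR(np.radians(32.5),np.radians(17));F=hinge+R.apply([0,0,.135])
# tool: z=-lens z, x = lens y
z=-R.apply([0,0,1]);x=R.apply([0,1,0]);T=np.array([x,np.cross(z,x),z]).T
# TCP such that plate centre 0.0135 ahead of tcp; hover 80mm farther out
goal(F-z*(.0135)-z*.10,Ro.from_matrix(T)); print(Ro.from_matrix(T).as_euler('xyz',degrees=True))
E
```

```text
time: 3.8
tool_pos: [0.4509, -0.2443, 0.2407]
tool_rot: [3.138, 0.007, 2.085]
contact_force: [-0.2, -0.6, -0.5]
opening: 0.0293
15 [0.63747714 0.23644215 0.10846666] [0.61783142 0.22392644 0.19539999] [-0.21828577 -0.13906337  0.96592583]
18 [0.635572   0.23522844 0.10779754] [0.61211599 0.22028531 0.19339263] [-0.26062229 -0.16603471  0.95105652]
now [ 0.45   -0.2436  0.2382] [1.7987e+02 1.7000e-01 1.1947e+02] t 3.85 open 0.0291
ROW cm [32.23 33.87 -6.46] deg [-16.87   0.62  -2.98]
[163.    0.  122.5]
```

View pics/w2.png

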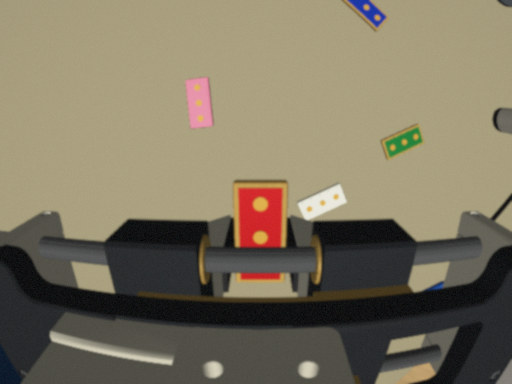

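The blank is held between the pads, seen at (234–287, 181–281). Next I move to a hover beside and above the lens axis so the wrist camera can measure it.

```bash
python3 -m creep '[[[3,4,-1,-2,0,0,-1],[6,8,-2,-4,0,0,-1],[9,12,-3,-6,0,-1,-1],[12,16,-4,-8,0,-1,-1],[15,20,-5,-10,0,-1,-1],[18,24,-6,-12,0,-2,-1],[21,28,-6.3,-14,0,-2,-1],[24,31,-6.5,-16,0.5,-3,-1]]]'
python3 -m creep '[[[2.2,2,0,-1,0,0,-1],[2.2,3,0,-1,0,0,-1],[2.2,3,0,-1,0,0,-1],[2.2,3,0,-1,0,0,-1]]]'
cat >> h.py <<'E'
def wproj(p,X):
    c=p["R"]@np.array(X)+p["t"];th=np.arctan2(np.hypot(c[0],c[1]),c[2]);K=p["camera_matrix"];r=K[0,0]*th;h=np.hypot(c[0],c[1]);return K[:2,2]+r*c[:2]/h
def wray(p,uv):
    K=p["camera_matrix"];d=np.array(uv)-K[:2,2];r=np.linalg.norm(d);th=r/K[0,0];c=np.array([*(np.sin(th)*d/r),np.cos(th)]);return -p["R"].T@p["t"],p["R"].T@c
E
python3 - <<'E'
from h import *
p=robot.camera_params("wrist");im=robot.read_camera("wrist");cv2.imwrite("pics/w3.png",im[:,:,::-1])
np.savez("w3.npz",**p)
hinge=np.array([.6473,.2427,.065])
R=standR(np.radians(32.5),np.radians(17))
for n,l in(("lens",.045),("focus",.135),("hinge",0)): print(n,wproj(p,hinge+R.apply([0,0,l])).round(1))
for s in(-25,25): print(wproj(p,hinge+R.apply([0,s/1e3,0])).round(1))
for l in("lens","camera"):
  for d in robot.look_for("wrist",l): print(l,d["score"],p["R"].T@(d["centre"]-p["t"]))
s=robot.observe();print(s["tool_pos"],np.degrees(s["tool_rot"]),s["time"])
E
```

```text
time: 4.65
tool_pos: [0.6018, 0.12, 0.3011]
tool_rot: [2.861, -0.0, 2.138]
contact_force: [-0.1, -0.5, 0.4]
opening: 0.0296
time: 5.05
tool_pos: [0.6137, 0.1537, 0.3074]
tool_rot: [2.847, -0.001, 2.138]
contact_force: [-0.2, 0.4, -1.2]
opening: 0.0293
lens [261.8 119. ]
focus [262.2 123.3]
hinge [261.6 117.6]
[261.6 136.1]
[261.6  99. ]
lens 0.9 [0.6420242  0.23560758 0.10875683]
camera 0.64 [0.63521296 0.23557606 0.11257599]
[0.61393774 0.15306491 0.3086668 ] [ 1.63014093e+02 -3.73296560e-02  1.22432646e+02] 5.2
```

View pics/w3.png

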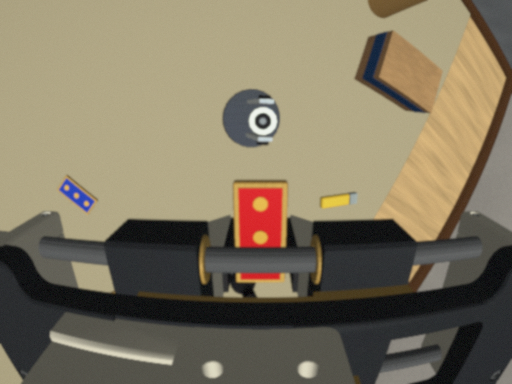

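Run:
```python
from h import *
im=cv2.imread("pics/w3.png");x,y,w,h=215,82,72,72
c=cv2.resize(im[y:y+h,x:x+w],None,fx=8,fy=8,interpolation=cv2.INTER_CUBIC);cv2.imwrite("pics/w3c.png",c)
g=cv2.cvtColor(im,cv2.COLOR_BGR2GRAY)
p=dict(np.load("w3.npz"))
# white disc
m=np.zeros_like(g);m[100:142,245:281]=(g[100:142,245:281]>150)
n,lab,st,ce=cv2.connectedComponentsWithStats(m)
print([(st[i].tolist(),ce[i].round(1)) for i in range(1,n)])
```

```text
[([259, 100, 22, 15, 95], array([271.8, 102.6])), ([249, 107, 29, 29, 449], array([262.5, 120.6])), ([261, 119, 4, 4, 13], array([262.4, 120.6])), ([258, 121, 23, 21, 151], array([272.2, 136.6]))]
```

View pics/w3c.png

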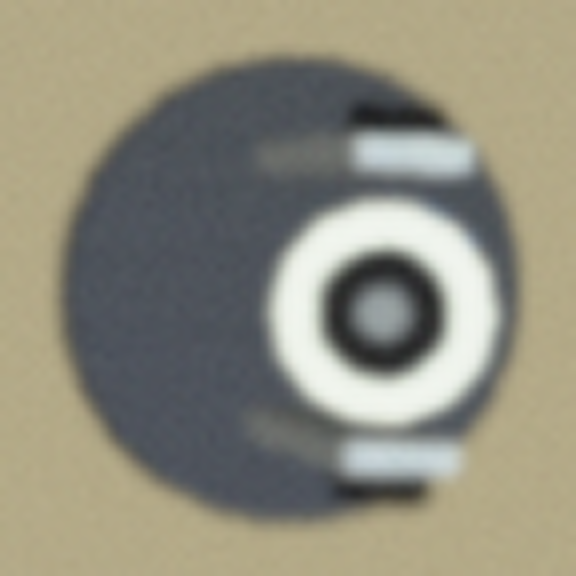

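```bash
cat > fit.py <<'E'
from h import *
from scipy.optimize import least_squares
P={n:robot.camera_params(n) for n in("scene","side")};W=dict(np.load("w3.npz"))
s=lambda u,v:np.array((295+u/5.714-.5,225+v/5.714-.5))
d=lambda u,v:np.array((235+(u-400)/6.667-.5,125+v/6.667-.5))
w=lambda u,v:np.array((215+u/8-.5,82+v/8-.5))
def f(q):
    x,y,yaw,th,k=q[:5];off=q[5:14].reshape(3,3)
    H=np.array([x,y,.065]);R=standR(yaw,th);L=H+R.apply([0,0,.045]);Y=R.apply([0,1,0])
    r=[]
    def add(fn,p,X,o,uv,sg): r.extend((fn(p,X+off[o])-uv)/sg)
    add(wproj,W,L,0,w(384,312),.4)
    T=np.array([x,y,.076])
    add(wproj,W,T+Y*.025,0,w(413,153),.7);add(wproj,W,T-Y*.025,0,w(402,460),.7)
    add(wproj,W,np.array([x,y,.004]),0,w(290,288),.7)
    add(proj,P["scene"],L,1,s(213,112),.4);add(proj,P["side"],L,2,d(578,134),.4)
    add(proj,P["scene"],H-Y*k,1,s(143,222),1);add(proj,P["scene"],H+Y*k,1,s(290,207),1)
    add(proj,P["side"],H-Y*k,2,d(650,238),1);add(proj,P["side"],H+Y*k,2,d(543,178),1)
    return np.r_[r,off.ravel()/.0015]
b=least_squares(f,np.r_[.6473,.2427,.567,.297,.032,np.zeros(9)],x_scale=np.r_[.01,.01,.1,.1,.01,np.full(9,.01)])
q=b.x;C=np.linalg.inv(b.jac.T@b.jac);sd=np.sqrt(np.diag(C))
print("x,y",q[:2],"yaw,lean",np.degrees(q[2:4]),"k",q[4],"sd",sd[:2],np.degrees(sd[2:4]),"cost",b.cost)
print("off mm",(q[5:]*1e3).reshape(3,3).round(2));print(b.fun[:20].round(1))
R=standR(q[2],q[3]);H=np.array([q[0],q[1],.065]);L=H+R.apply([0,0,.045]);F=H+R.apply([0,0,.135]);print("L",L,"F",F)
np.savez("stand.npz",R=R.as_matrix(),L=L,F=F,off=q[5:].reshape(3,3))
E
python3 fit.py
```

```text
x,y [0.64920582 0.24168178] yaw,lean [30.84899215 17.85181892] k 0.03135943733670998 sd [0.00114748 0.00111539] [1.22182329 0.86342931] cost 2.146286598638941
off mm [[ 0.61 -0.04  0.25]
 [-0.56 -0.05  0.62]
 [-0.06  0.09  0.14]]
[ 0.   0.1 -0.3 -0.1 -0.  -0.5  0.1  0.3  0.4  0.4 -0.4  0.3 -0.7  0.2
 -0.5 -0.5  0.1  0.1  1.1 -0.6]
L [0.63736248 0.234608   0.10783336] F [0.61367581 0.22046044 0.19350009]
```

Run:
```python
from h import *
p=dict(np.load("w3.npz"))
im=cv2.imread("pics/w3.png");x,y,w,h=220,170,80,120
cv2.imwrite("pics/w3p.png",cv2.resize(im[y:y+h,x:x+w],None,fx=5,fy=5,interpolation=cv2.INTER_CUBIC))
s=robot.observe();R0=Ro.from_euler('xyz',s["tool_rot"])
for zt in(.010,.008,.012):
  for X in([.032,-.015],[.032,.015],[-.032,.015],[-.032,-.015],[0,0]):
    print(zt,X,wproj(p,R0.apply([*X,zt])+s["tool_pos"]).round(1))
```

```text
0.01 [0.032, -0.015] [232.2 183.1]
0.01 [0.032, 0.015] [288.2 183.2]
0.01 [-0.032, 0.015] [284.4 284. ]
0.01 [-0.032, -0.015] [235.6 283.9]
0.01 [0, 0] [260.1 237.6]
0.008 [0.032, -0.015] [231.9 184.1]
0.008 [0.032, 0.015] [288.5 184.2]
0.008 [-0.032, 0.015] [284.6 285.8]
0.008 [-0.032, -0.015] [235.4 285.7]
0.008 [0, 0] [260.1 239.1]
0.012 [0.032, -0.015] [232.6 182.2]
0.012 [0.032, 0.015] [287.9 182.3]
0.012 [-0.032, 0.015] [284.2 282.2]
0.012 [-0.032, -0.015] [235.9 282.1]
0.012 [0, 0] [260.1 236.2]
```

View pics/w3p.png

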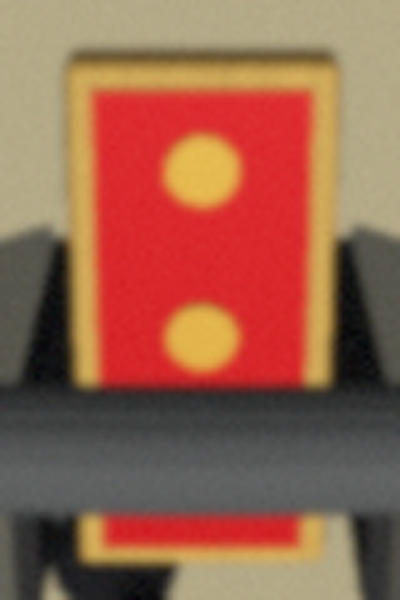

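```bash
cat >> h.py <<'E'
def fin():
    S=np.load("stand.npz");M=S["R"];z=-M[:,2];x=M[:,1];T=np.array([x,np.cross(z,x),z]).T
    goal(S["F"]-T@[.001,0,.0137],Ro.from_matrix(T))
E
python3 -c "
from h import *
fin()"
```

```text
now [0.6139 0.1531 0.3087] [ 1.6301e+02 -4.0000e-02  1.2243e+02] t 5.2 open 0.0294
ROW cm [ 5.61  0.05 10.7 ] deg [-0.87 -0.51  1.5 ]
```

```bash
python3 -m creep '[[[2,0,2,0,0,0,-1],[4,0,4,-0.5,-0.5,1,-1],[5.6,0.05,6,-0.9,-0.5,1.5,-1],[5.6,0.05,8,-0.9,-0.5,1.5,-1],[5.6,0.05,9.5,-0.9,-0.5,1.5,-1],[5.6,0.05,10.7,-0.9,-0.5,1.5,-1],[5.6,0.05,10.7,-0.9,-0.5,1.5,-1],[5.6,0.05,10.7,-0.9,-0.5,1.5,-1]]]'
python3 - <<'E'
from h import *
fin()
for n in("scene","side"):
    im=robot.read_camera(n);cv2.imwrite(f"pics/{n}1.png",im[:,:,::-1])
S=np.load("stand.npz");M=S["R"]
out=[]
for n,(x,y,w,h) in(("scene",(280,180,100,110)),("side",(210,90,100,110))):
    im=cv2.imread(f"pics/{n}1.png");p=robot.camera_params(n);k=4
    c=cv2.resize(im[y:y+h,x:x+w],None,fx=k,fy=k,interpolation=cv2.INTER_CUBIC)
    for zz in(.0035,-.0035):
        pts=[(proj(p,S["F"]+M@[a,b,zz])-[x,y]+.5)*k for a,b in((.015,.032),(.015,-.032),(-.015,-.032),(-.015,.032))]
        cv2.polylines(c,[np.int32(pts)],True,(255,255,0) if zz>0 else (255,0,255),1)
    q=(proj(p,S["L"])-[x,y]+.5)*k;cv2.circle(c,tuple(int(v) for v in q),3,(0,255,0),1)
    out.append(c)
cv2.imwrite("pics/f1.png",np.hstack(out))
E
```

```text
time: 6.0
tool_pos: [0.6111, 0.2169, 0.2069]
tool_rot: [2.829, -0.0, 2.108]
contact_force: [0.3, -0.5, -0.0]
opening: 0.0293
now [0.6111 0.2169 0.2069] [162.09  -0.   120.81] t 6.0 open 0.0293
ROW cm [ 0.07 -0.03  0.03] deg [ 0.06  0.01 -0.04]
```

View pics/f1.png

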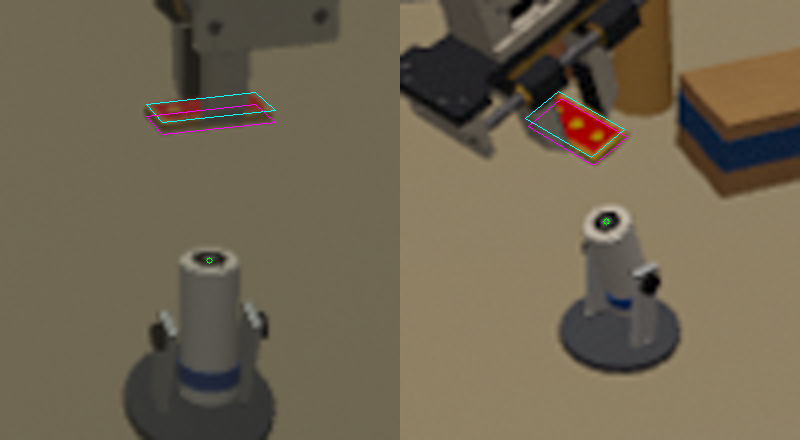

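View pics/side1.png

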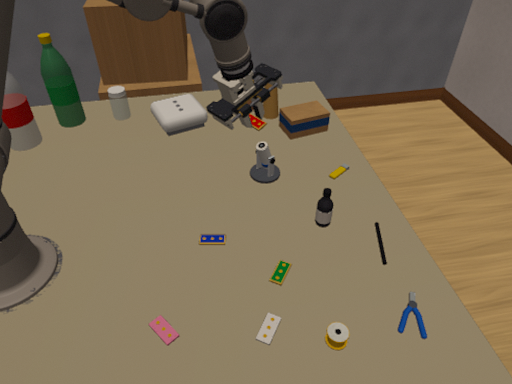

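The picture shows the blank at side (257,121), inside the wanted outline in both views. The remaining error is under 1 mm, so I'll make one small trim, let it settle and check again.

```bash
python3 -m creep '[[[0.07,0,0,0,0,0,-1],[0.07,0,0,0,0,0,-1],[0.07,0,0,0,0,0,-1],[0.07,0,0,0,0,0,-1],[0.07,0,0,0,0,0,-1]]]'
python3 - <<'E'
from h import *
fin()
S=np.load("stand.npz");M=S["R"];out=[]
for n,(x,y,w,h) in(("scene",(310,190,45,40)),("side",(235,105,45,40))):
    im=cv2.cvtColor(robot.read_camera(n),cv2.COLOR_RGB2BGR);p=robot.camera_params(n);k=8
    c=cv2.resize(im[y:y+h,x:x+w],None,fx=k,fy=k,interpolation=cv2.INTER_CUBIC);o=c.copy()
    for zz in(.0035,-.0035):
        pts=[(proj(p,S["F"]+M@[a,b,zz])-[x,y]+.5)*k for a,b in((.015,.032),(.015,-.032),(-.015,-.032),(-.015,.032))]
        cv2.polylines(c,[np.int32(pts)],True,(255,255,0) if zz>0 else (255,0,255),1)
    out.append(np.vstack([o[:300],c[:300]]))
cv2.imwrite("pics/f2.png",np.hstack(out))
s=robot.observe();print(np.abs(s["qvel"]).max(),s["contact_force"])
E
```

```text
time: 6.6
tool_pos: [0.6108, 0.2177, 0.2076]
tool_rot: [2.828, 0.0, 2.109]
contact_force: [-0.8, -0.1, -0.3]
opening: 0.0294
now [0.6108 0.2177 0.2076] [1.6202e+02 3.0000e-02 1.2082e+02] t 6.6 open 0.0294
ROW cm [-0.01 -0.07  0.09] deg [ 0.13  0.03 -0.02]
0.0017912477179506654 [ 0.28161238  0.48583329 -0.62000318]
```

View pics/f2.png

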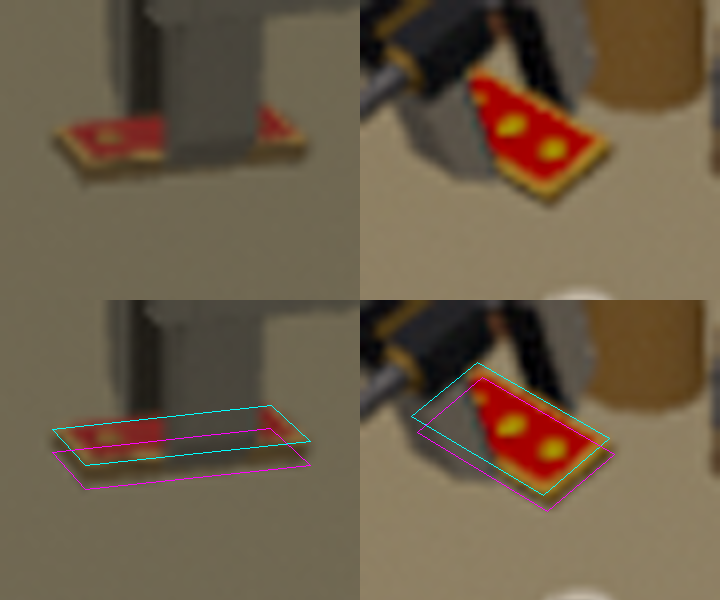

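```bash
python3 -c "
from cell import robot
print(robot.hand_in()); print(robot.observe()['opening'])"
```

```text
the job is handed in; nothing more can be done
None
the job is handed in; nothing more can be done
```

I gripped the red blank across its width, lifted it and handed the job in with it held at the focus point in front of the inspection lens. The job used about 6.7 s of the 35 s. I moved nothing else and saw nothing else shifted.

- **Right blank:** an enlarged crop showed the red plate with its brass rim between the pink and white look-alikes.
- **Camera stand:** one fit to all three cameras gave a lean of 17.9° and a heading of 30.8°, uncertain by about 1°. It put the lens at (0.637, 0.235, 0.108) m and the focus at (0.614, 0.220, 0.194) m, uncertain by about 1 mm.
- **Final position:** the last reading had the tool about 1 mm and 0.15° from its target, with the joints nearly still and the jaws at 29.4 mm on the 30 mm blank. The wanted outline, drawn over the scene and side pictures, matched the blank to within about 1 px (roughly 2 mm).
- **Small disagreements:**
  - The lower edge in the scene picture sat up to about 0.8 px above the outline.
  - The wrist picture showed the blank about 1 mm off-centre along its length in the jaws, which I corrected for.
  - The side camera's network positions were up to about 2 cm off the scene camera's, so I measured from pixels instead.
- **Not checked:** I took no pictures after handing in, so I did not look at the final second of holding.

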